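# Strip-down trays to build rack, last off first on

### The job

The four gearbox parts lie in the row of drip trays in the order they came off the shaft, first off at the vice end (the robot's left). Rebuilding goes the other way, so move them to the build rack in reverse order: the part nearest the vice into the bay farthest from it, the next into the bay beside that, and so on until the last part is in the bay nearest the vice. Set each part down in the middle of its bay, the same way up as it lies now, without letting it drop.

Things in the scene. Friction and masses are not known exactly. Their poses are not given: they have to be found in the camera images.
- bearing: bright steel ball bearing lying flat, 52 mm diameter x 15 mm high; origin at the centre of its underside, z up its axis; about 0.2 kg; grip it across its outside, the lowest few mm left free
- synchro_ring: flat toothed brass synchro ring, about 62 mm diameter (66 over the teeth) x 9 mm high, lying flat; origin at the centre of its underside, z up its axis; about 0.1 kg; grip it across the outside with the fingertips all but on the tray floor (finger tips that swing stand some mm farther back at this width)
- gear: single dark steel gear lying on its toothed side: toothed disc 70 mm diameter from 0 to 22 mm height, above it a smooth hub 50 mm diameter from 22 to 36 mm; origin at the centre of its underside, z up; about 0.55 kg; grip the hub
- sleeve_stack: tall dark stack of sleeves on a hub, standing upright: 66 mm greatest diameter x 114 mm high, top collar 50 mm diameter from 100 to 114 mm height; origin at the centre of its underside, z up; up to 0.98 kg; grip the top collar
- drip_tray_a: pressed steel drip tray, 124 (x) x 83 (y) x 9 mm high outside, 2.5 mm floor, 2 mm walls; origin at the centre of its underside; fixed, one of four alike side by side in the strip carrier, in an order that changes; at the start the bearing lies in it
- drip_tray_b: pressed steel drip tray, 124 (x) x 83 (y) x 9 mm high outside, 2.5 mm floor, 2 mm walls; origin at the centre of its underside; fixed, one of four alike side by side in the strip carrier, in an order that changes; at the start the synchro ring lies in it
- drip_tray_c: pressed steel drip tray, 124 (x) x 83 (y) x 9 mm high outside, 2.5 mm floor, 2 mm walls; origin at the centre of its underside; fixed, one of four alike side by side in the strip carrier, in an order that changes; at the start the gear lies in it
- drip_tray_d: pressed steel drip tray, 124 (x) x 83 (y) x 9 mm high outside, 2.5 mm floor, 2 mm walls; origin at the centre of its underside; fixed, one of four alike side by side in the strip carrier, in an order that changes; at the start the sleeve stack lies in it
- strip_carrier: plywood carrier on 10 mm feet holding the four drip trays in a row, 130 (x) x 348 (y) mm, fixed; origin at the centre of its underside, x away from the robot, y along the row to the left, the vice end (turned 0.2 to 0.5 rad from the robot's axes); tray centres at x 0, y 126, 42, -42, -126 mm, tray floors 20 mm above the origin; it may stand nearer or farther than the build rack
- build_rack: aluminium rack on feet, of four rubber-padded bays in a row, 108 (x) x 342 (y) mm, fixed; origin at the centre of its underside, x away from the robot, y along the row to the vice end; bay centres at x 0, y 126, 42, -42, -126 mm, pads 20 mm above the origin; bays 82 mm wide, parted only by 2 mm upright tabs near the front and back edges (x 30 to 52 mm either side, 34 mm high over the origin)

How it is judged:
At the end, for the whole second after the job is handed in: Each part stands in the build-rack bay that mirrors its own starting tray (first tray from the vice end to last bay from the vice end, and so on): within 12 mm of the bay's middle along the row and 15 mm front to back, resting on the pad (4 mm), the same way up (0.1 rad), released and at rest (((y of drip_tray_a in the frame of strip_carrier between 0.106 and 0.146 m and y of bearing in the frame of build_rack between -0.138 and -0.114 m) or (y of drip_tray_a in the frame of strip_carrier between 0.022 and 0.062 m and y of bearing in the frame of build_rack between -0.054 and -0.03 m) or (y of drip_tray_a in the frame of strip_carrier between -0.062 and -0.022 m and y of bearing in the frame of build_rack between 0.03 and 0.054 m) or (y of drip_tray_a in the frame of strip_carrier between -0.146 and -0.106 m and y of bearing in the frame of build_rack between 0.114 and 0.138 m)) and x of bearing in the frame of build_rack between -0.015 and 0.015 m and z of bearing in the frame of build_rack between 0.016 and 0.024 m and angle between each of bearing, synchro_ring, gear, sleeve_stack's own z axis and vertical below 0.1 rad and linear speed of each of bearing, synchro_ring, gear, sleeve_stack below 0.02 m/s and ((y of drip_tray_b in the frame of strip_carrier between 0.106 and 0.146 m and y of synchro_ring in the frame of build_rack between -0.138 and -0.114 m) or (y of drip_tray_b in the frame of strip_carrier between 0.022 and 0.062 m and y of synchro_ring in the frame of build_rack between -0.054 and -0.03 m) or (y of drip_tray_b in the frame of strip_carrier between -0.062 and -0.022 m and y of synchro_ring in the frame of build_rack between 0.03 and 0.054 m) or (y of drip_tray_b in the frame of strip_carrier between -0.146 and -0.106 m and y of synchro_ring in the frame of build_rack between 0.114 and 0.138 m)) and x of synchro_ring in the frame of build_rack between -0.015 and 0.015 m and z of synchro_ring in the frame of build_rack between 0.016 and 0.024 m and ((y of drip_tray_c in the frame of strip_carrier between 0.106 and 0.146 m and y of gear in the frame of build_rack between -0.138 and -0.114 m) or (y of drip_tray_c in the frame of strip_carrier between 0.022 and 0.062 m and y of gear in the frame of build_rack between -0.054 and -0.03 m) or (y of drip_tray_c in the frame of strip_carrier between -0.062 and -0.022 m and y of gear in the frame of build_rack between 0.03 and 0.054 m) or (y of drip_tray_c in the frame of strip_carrier between -0.146 and -0.106 m and y of gear in the frame of build_rack between 0.114 and 0.138 m)) and x of gear in the frame of build_rack between -0.015 and 0.015 m and z of gear in the frame of build_rack between 0.016 and 0.024 m and ((y of drip_tray_d in the frame of strip_carrier between 0.106 and 0.146 m and y of sleeve_stack in the frame of build_rack between -0.138 and -0.114 m) or (y of drip_tray_d in the frame of strip_carrier between 0.022 and 0.062 m and y of sleeve_stack in the frame of build_rack between -0.054 and -0.03 m) or (y of drip_tray_d in the frame of strip_carrier between -0.062 and -0.022 m and y of sleeve_stack in the frame of build_rack between 0.03 and 0.054 m) or (y of drip_tray_d in the frame of strip_carrier between -0.146 and -0.106 m and y of sleeve_stack in the frame of build_rack between 0.114 and 0.138 m)) and x of sleeve_stack in the frame of build_rack between -0.015 and 0.015 m and z of sleeve_stack in the frame of build_rack between 0.016 and 0.024 m); the robot touches nothing.
It fails at once if the bearing was let fall (touching nothing and faster than 0.6 m/s, a fall of about 2 cm) (contact force between bearing and anything else below 0.01 N and linear speed of bearing above 0.6 m/s).
It fails at once if the synchro ring was let fall (touching nothing and faster than 0.6 m/s, a fall of about 2 cm) (contact force between synchro_ring and anything else below 0.01 N and linear speed of synchro_ring above 0.6 m/s).
It fails at once if the gear was let fall (touching nothing and faster than 0.6 m/s, a fall of about 2 cm) (contact force between gear and anything else below 0.01 N and linear speed of gear above 0.6 m/s).
It fails at once if the sleeve stack was let fall (touching nothing and faster than 0.6 m/s, a fall of about 2 cm) (contact force between sleeve_stack and anything else below 0.01 N and linear speed of sleeve_stack above 0.6 m/s).
It also fails if it takes over 88 s, if anything falls off the work surface, if the arm or the gripper's body presses on something with over 40 N, if the wrist force passes 120 N, or if a joint passes its speed limit or range.

### The arm

A 6-joint arm with a two-finger parallel gripper is mounted at the origin on a cart in front of the work surface, level with it; the furniture and walls round the work are solid. World frame = base frame: x ahead of the robot, y to its left, z up, the work surface at z = 0. Lengths are in m, angles in rad, forces in N, time in s.
With the tool pointing down it reaches from about 0.375 to 0.9 m from the base axis. Payload 3.1 kg.
Tool frame: the origin (TCP) lies between the finger pads; the fingertips stand manip.finger_overhang ahead of it and the grasp point (between the pads) lies 5 mm behind it (manip.finger_overhang is the distance from the TCP to the fingertips, in m); z points along the fingers, y is the line along which they close (so a half turn about z gives the same grasp; the last joint's range is limited). The gripper opens to 85 mm and grips with 20 to 120 N. Pads are 22 mm wide; open, the fingers measure 114 mm over their backs; the gripper's body (76 mm by 85 mm) begins 54 mm behind the grasp point. The pads swing forward as they close: fully open they stand 13 mm farther back than shut.
Start: joints at [-1.393, 0.527, 1.433, -0, 1.181, -0.178], TCP at [0.218, -0.586, 0.245] pointing down, gripper open.
Joint ranges: [-3.08, 3.08], [-0.75, 2.2], [0.22, 2.44], [-1.43, 4.57], [0, 2.65], [-2.85, 2.85]. Speed limits (rad/s): [2.79, 2.79, 3.14, 3.14, 3.14, 3.14].

### API

Orientations are given as a unit quaternion [x, y, z, w].
In Python, from station import manip gives the robot as it stands.
- The arm moves only by the tool drive_tool, never from a script. Its argument "plan" is a list of rows, each a list of 7 numbers: the shift along the tool's x, y, z in m, then the turn, a rotation vector about the tool's x, y, z in degrees, then the opening, from -1 (shut) to 1 (fully open). In form: [[x, y, z, wx, wy, wz, gripper], ...]. A call has 1 to 10 rows; each row shifts and turns the commanded pose from where the row before left it, along the tool's axes as they then stand; what a row does not reach is not made up. A row lasts 1/10 s, in which the tool goes at most 50 mm and 8.59 degrees, less where a joint would pass 70% of its speed; a pose out of reach is approached as far as the arm can. A call is refused whole if a number of a shift passes 0.05 or a number of a turn 8.59, either way. A call with a gripper value outside its range is refused whole. The fingers move at their own pace and stop on an object; "newtons" is the grip in N (left out, the last holds). Time passes only in rows, so rows that do not move let the fingers close. It gives the time, the measured TCP pose, the force, the opening and the grip force at its end, in the units of the state.
- manip.sense(): the state, without advancing time (a new reading comes with each control period).
- manip.snapshot(name): name is "side" or "top"; returns a dict with "image" (400x640x3 uint8, red, green, blue), "z_map" (400x640 float32, m along the optical axis (not along the pixel's ray), 0 where there is no reading), "fov_y" (degrees; the focal length in pixels is half the picture's height over the tangent of half this angle, whatever the lens; pixels are square), "cx", "cy" (the principal point, pixels), "extrinsics" (4x4, takes a point from camera to world coordinates). Camera axes: x right, y up, looking along -z (the intrinsics and any distortion apply to the point x, -y, -z); pixel columns grow to the right and rows downward; lengths in m; the calibration is good to about 2 mm. A picture is of the moment at which its call begins.
- manip.sign_off(): hands the job in; it is judged then, once.
The state is a dict: "t": time; "q": joint angles; "qd": joint speeds; "tau": joint torques, N m; "tcp_pos": TCP position; "tool_rot": TCP orientation; "force": force on the tool from outside, world axes, zero at the start; "ft_torque": the same for the moment, N m; "finger_gap": opening from 0.0 (shut) to 1.0 (fully open); "gripper_force": force on a finger pad.
Only numpy, scipy, OpenCV 4.12 (cv2) and the standard library are available. Lean on these libraries where they do the work, as an engineer would, in place of code of your own. Each camera call takes 0.05 s, during which the arm holds its last target. There are 200 camera calls.

## Working session

There is one attempt and no reset: what is moved stays moved. The work goes in short steps, Python scripts to look and compute and a tool call to move; the robot and the scene stay as the last step left them, time stands still between calls to the robot, and variables do not carry over. Pictures are saved under pics/ and viewed, at most 14 in all, crops included, and the job is handed in when it is done.

Besides the shell and the picture viewer there is one more tool, called as name(argument=value, ...) on one line, values as JSON. drive_tool: Moves the arm, as the interface text tells. Its arguments: {"type":"object","properties":{"plan":{"type":"array"},"newtons":{"type":"number"}},"required":["plan"]}

```bash
ls; mkdir -p pics; cat > h.py <<'E'
import numpy as np, cv2
from station import manip
def snap(n):
    s=manip.snapshot(n); return s
def K(s):
    return s["image"].shape[0]/2/np.tan(np.radians(s["fov_y"])/2)
def cloud(s):
    f=K(s); z=s["z_map"]; v,u=np.indices(z.shape)
    P=np.stack([(u-s["cx"])/f*z,-(v-s["cy"])/f*z,-z],-1)
    E=np.array(s["extrinsics"]); W=P@E[:3,:3].T+E[:3,3]; W[z==0]=np.nan
    return W
E
python3 - <<'E'
from h import *
print(manip.sense(), manip.finger_overhang)
for n in("side","top"):
    s=snap(n); cv2.imwrite(f"pics/{n}0.png",s["image"][...,::-1]); np.savez(f"{n}0.npz",**s)
    print(n,s["fov_y"],s["cx"],s["cy"],np.round(s["extrinsics"],3),[k for k in s])
E
```

```text
pics
{'t': 0.0, 'q': array([-1.39252506e+00,  5.28478675e-01,  1.43390296e+00, -2.70058869e-05,
        1.18137368e+00, -1.78508291e-01]), 'qd': array([ 8.22146399e-04,  2.16658026e-04,  2.60596403e-05, -1.62485683e-03,
       -7.68647544e-04, -7.23784135e-04]), 'tau': array([ 2.73614978e-04, -4.42347765e+01, -1.78023773e+01, -3.12276616e-04,
        8.46066599e-03, -2.46187071e-07]), 'tcp_pos': array([ 0.21817985, -0.58495468,  0.24432568]), 'tool_rot': array([ 9.84129207e-01,  1.77450092e-01, -1.23582566e-05, -1.08133035e-03]), 'force': array([-0.09199845, -0.16128838,  0.34056734]), 'ft_torque': array([ 0.00850731,  0.05176335, -0.06088187]), 'gripper_force': 0.0, 'finger_gap': 1.0032646033149697} 0.014
side 56.71169424754098 313.9333780897141 200.41274254991353 [[-0.093 -0.669  0.737  1.184]
 [ 0.995 -0.076  0.057 -0.048]
 [ 0.018  0.739  0.674  0.615]
 [ 0.     0.     0.     1.   ]] ['image', 'z_map', 'fov_y', 'cx', 'cy', 'extrinsics']
top 57.05071309880054 317.2275129519188 199.9118104834175 [[-0.022  0.976 -0.215  0.403]
 [-1.    -0.021  0.005 -0.091]
 [ 0.     0.215  0.977  0.878]
 [ 0.     0.     0.     1.   ]] ['image', 'z_map', 'fov_y', 'cx', 'cy', 'extrinsics']
```

View pics/side0.png

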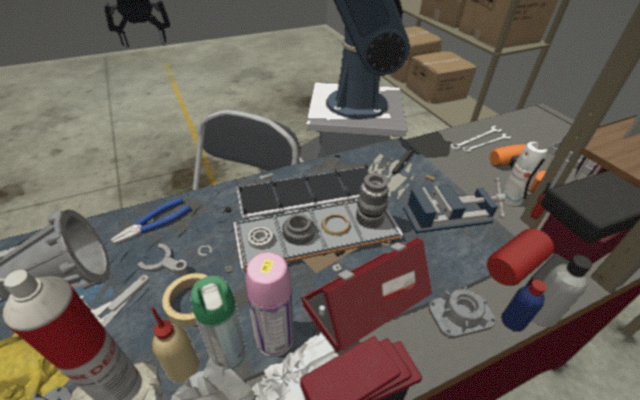

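View pics/top0.png

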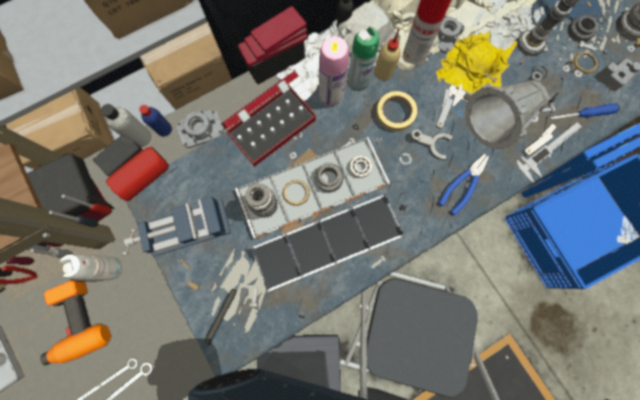

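Top view: the carrier is the far row, with stack (258,198), ring (295,192), gear (328,178) and bearing (360,163). The dark rack, nearer the robot, spans about (262,285)–(400,215). The vice is at left, around (180,225). From the vice the order is stack, ring, gear, bearing.

```bash
python3 - <<'E'
from h import *
for n,(u0,u1,v0,v1) in {"top":(225,415,125,300),"side":(225,410,150,275)}.items():
    s=dict(np.load(f"{n}0.npz")); W=cloud(s); im=s["image"]
    c=im[v0:v1,u0:u1,::-1]; cv2.imwrite(f"pics/{n}0c.png",cv2.resize(c,None,fx=4,fy=3.4 if n=="top" else 4,interpolation=cv2.INTER_CUBIC) if n!="top" else cv2.resize(c,None,fx=3.4,fy=3.4,interpolation=cv2.INTER_CUBIC))
    R=W[v0:v1,u0:u1]
    h=np.histogram(R[...,2],bins=np.arange(-.02,.16,.005)); print(n,list(zip(np.round(h[1],3),h[0])))
pts={"top":[(258,198),(295,205),(312,195),(345,170),(275,265),(310,250),(345,238),(380,220),(295,192),(328,170),(250,170),(420,200)],"side":[(375,178),(260,236),(299,225),(255,200),(290,192),(320,188)]}
for n in pts:
    W=cloud(dict(np.load(f"{n}0.npz")))
    for u,v in pts[n]: print(n,u,v,np.round(W[v,u],4))
E
```

```text
top [(np.float64(-0.02), np.int64(2)), (np.float64(-0.015), np.int64(18)), (np.float64(-0.01), np.int64(72)), (np.float64(-0.005), np.int64(4635)), (np.float64(0.0), np.int64(10213)), (np.float64(0.005), np.int64(313)), (np.float64(0.01), np.int64(1117)), (np.float64(0.015), np.int64(5603)), (np.float64(0.02), np.int64(6826)), (np.float64(0.025), np.int64(1023)), (np.float64(0.03), np.int64(515)), (np.float64(0.035), np.int64(210)), (np.float64(0.04), np.int64(233)), (np.float64(0.045), np.int64(51)), (np.float64(0.05), np.int64(49)), (np.float64(0.055), np.int64(137)), (np.float64(0.06), np.int64(8)), (np.float64(0.065), np.int64(24)), (np.float64(0.07), np.int64(28)), (np.float64(0.075), np.int64(81)), (np.float64(0.08), np.int64(23)), (np.float64(0.085), np.int64(17)), (np.float64(0.09), np.int64(25)), (np.float64(0.095), np.int64(28)), (np.float64(0.1), np.int64(26)), (np.float64(0.105), np.int64(33)), (np.float64(0.11), np.int64(75)), (np.float64(0.115), np.int64(62)), (np.float64(0.12), np.int64(23)), (np.float64(0.125), np.int64(22)), (np.float64(0.13), np.int64(219)), (np.flo
[... 1338 characters left out ...]
4(0.15), np.int64(0))]
top 258 198 [0.5929 0.0414 0.049 ]
top 295 205 [ 0.58   -0.0425  0.0231]
top 312 195 [ 0.6046 -0.0832  0.0182]
top 345 170 [ 0.664  -0.1644  0.0229]
top 275 265 [0.4407 0.0046 0.0221]
top 310 250 [ 0.4734 -0.0762  0.0192]
top 345 238 [ 0.4995 -0.1585  0.0189]
top 380 220 [ 0.5403 -0.2427  0.0192]
top 295 192 [ 0.6121 -0.0427  0.0215]
top 328 170 [ 0.6641 -0.1231  0.0254]
top 250 170 [0.6751 0.0694 0.0033]
top 420 200 [ 0.5902 -0.3462  0.002 ]
side 375 178 [0.5684 0.0319 0.1293]
side 260 236 [ 0.6592 -0.2025  0.0206]
side 299 225 [ 0.6252 -0.1223  0.0286]
side 255 200 [ 0.5501 -0.2365  0.023 ]
side 290 192 [ 0.5108 -0.1586  0.0218]
side 320 188 [ 0.4872 -0.0872  0.0215]
```

View pics/top0c.png

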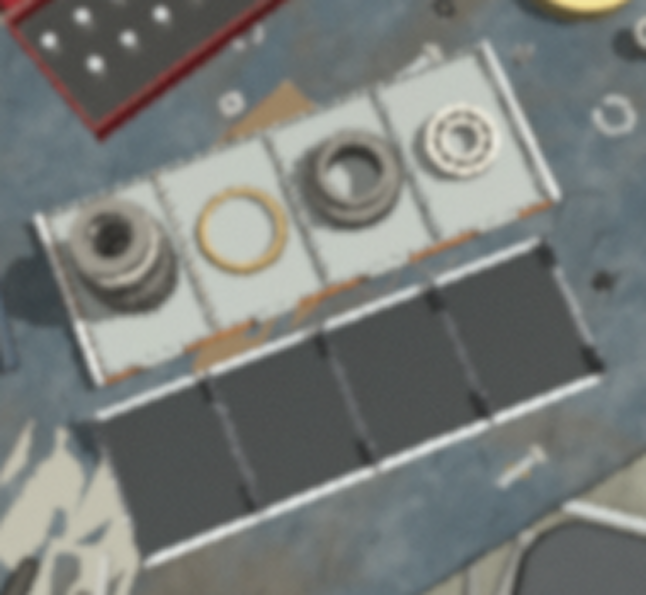

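View pics/side0c.png

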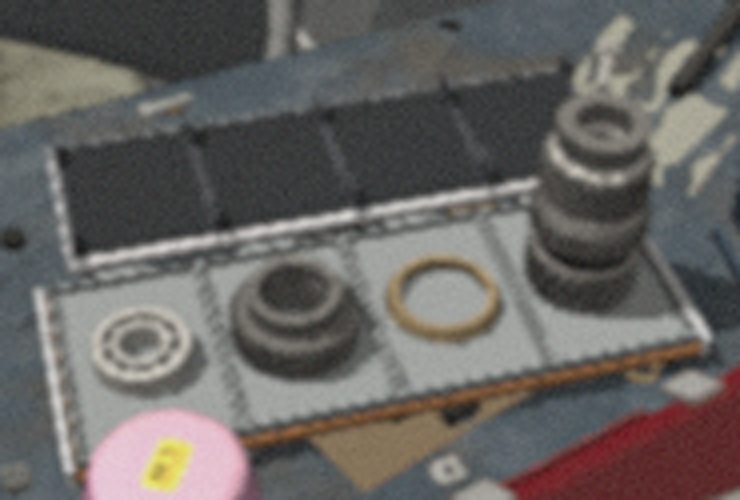

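The crops show four tall-to-flat parts centred in their trays, all four bays empty, and the rack parallel to the carrier and unobstructed from above. Next I measure centres in both views.

```bash
cat >> h.py <<'E'
def cast(s,uv,z):
    f=K(s); uv=np.asarray(uv,float).reshape(-1,2)
    d=np.c_[(uv[:,0]-s["cx"])/f,-(uv[:,1]-s["cy"])/f,-np.ones(len(uv))]
    E=np.array(s["extrinsics"]); d=d@E[:3,:3].T; o=E[:3,3]
    return o+d*((z-o[2])/d[:,2])[:,None]
def ell(s,mask,z):
    c=max(cv2.findContours(mask.astype(np.uint8),cv2.RETR_EXTERNAL,cv2.CHAIN_APPROX_NONE)[0],key=cv2.contourArea)
    p=cast(s,c.reshape(-1,2),z)[:,:2].astype(np.float32)
    return cv2.fitEllipse(p)
E
cat > m.py <<'E'
from h import *
for n in("top","side"):
    s=dict(np.load(f"{n}0.npz")); W=cloud(s); im=s["image"].astype(int); x,y,z=W[...,0],W[...,1],W[...,2]
    near=lambda cx,cy,r:(np.hypot(x-cx,y-cy)<r)
    for nm,c,r,lo,hi,zp in [("stack",(.57,.03),.06,.124,.15,.134),("gearhub",(.635,-.123),.05,.047,.065,.056),("gear",(.635,-.123),.05,.033,.065,.042),("bearing",(.66,-.205),.045,.0285,.045,.035)]:
        m=near(*c,r)&(z>lo)&(z<hi); q=W[m]
        print(n,nm,m.sum(),"med",np.round(np.median(q,0),4),"mid",np.round((np.percentile(q,3,0)+np.percentile(q,97,0))/2,4),"ell",np.round(np.hstack(ell(s,m,zp)[:2]),4))
    b=near(.597,-.043,.05)&(im[...,0]-im[...,2]>25)
    print(n,"ring",b.sum(),np.round(np.median(W[b],0),4),np.round(np.hstack(ell(s,b,.029)[:2]),4))
    d=(im.max(2)<(90))&(z>.008)&(z<.034)&(np.abs(x-.49)<.12)&(y<.08)&(y>-.33)&(x<.55+(-.12-y)*.35)
    d=cv2.morphologyEx(d.astype(np.uint8),cv2.MORPH_CLOSE,np.ones((5,5)))
    c=max(cv2.findContours(d,0,1)[0],key=cv2.contourArea)
    print(n,"rack",d.sum(),np.round(np.median(W[d>0],0),4),cv2.minAreaRect(cast(s,c.reshape(-1,2),.02)[:,:2].astype(np.float32)*1000))
    L=(im.min(2)>110)&(z>.012)&(z<.04)&(x>.56+(-.2-y)*.2-.12)&(x<.78)&(y<.1)&(y>-.3)
    for (u,v) in []: pass
    # floor heights in carrier frame near ring
    print(n,"floor",np.round(np.median(z[near(.597,-.043,.02)]),4))
E
python3 m.py
```

```text
top stack 303 med [0.5824 0.0298 0.1339] mid [0.5822 0.0293 0.1315] ell [0.5823 0.0295 0.047  0.049 ]
top gearhub 189 med [ 0.6446 -0.1235  0.0558] mid [ 0.6438 -0.1239  0.0531] ell [ 0.6436 -0.1237  0.0479  0.0504]
top gear 487 med [ 0.639  -0.1236  0.0434] mid [ 0.6434 -0.1243  0.0465] ell [ 0.6435 -0.1242  0.0664  0.0668]
top bearing 316 med [ 0.6701 -0.201   0.0343] mid [ 0.6707 -0.2004  0.0337] ell [ 0.671  -0.2011  0.0502  0.0517]
top ring 256 [ 0.6084 -0.0473  0.0279] [ 0.61   -0.0454  0.061   0.062 ]
top rack 5547 [nan nan nan] ((492.6485595703125, -116.88345336914062), (95.99171447753906, 341.6055603027344), 20.456256866455078)
top floor 0.0215
side stack 335 med [0.5883 0.0315 0.1345] mid [0.5844 0.0316 0.1305] ell [0.587  0.031  0.0486 0.0605]
side gearhub 272 med [ 0.648  -0.1225  0.056 ] mid [ 0.6456 -0.122   0.0533] ell [ 0.647  -0.1221  0.0496  0.0573]
side gear 657 med [ 0.6561 -0.1209  0.0447] mid [ 0.6501 -0.1217  0.0466] ell [ 0.6449 -0.1221  0.0677  0.0787]
side bearing 381 med [ 0.6741 -0.1999  0.0352] mid [ 0.6726 -0.1998  0.0338] ell [ 0.6731 -0.2     0.0511  0.0562]
side ring 225 [ 0.6227 -0.0449  0.0293] [ 0.6132 -0.0436  0.0603  0.0636]
side rack 3310 [nan nan nan] ((485.34820556640625, -113.40815734863281), (107.57061767578125, 341.64813232421875), 21.633590698242188)
side floor 0.0221
```

```bash
cat >> h.py <<'E'
from scipy.spatial.transform import Rotation as Rn
def go(p):
    s=manip.sense(); R=Rn.from_quat(s["tool_rot"]); 
    print("t",round(s["t"],2),"tcp",np.round(s["tcp_pos"],4),"yaw",np.round(np.degrees(np.arctan2(*R.as_matrix()[[1,0],0])),2),"tilt",np.round(np.degrees(np.arccos(-R.as_matrix()[2,2])),2),"F",np.round(s["force"],1),"gap",round(s["finger_gap"],3),"gf",round(s["gripper_force"],1))
    print("shift tool mm",np.round(R.inv().apply(np.array(p)-s["tcp_pos"])*1000,1))
E
python3 - <<'E'
from h import *
th=np.radians(20.6); ex=np.array([np.cos(th),np.sin(th)]); ey=np.array([-np.sin(th),np.cos(th)])
s=dict(np.load("top0.npz"));W=cloud(s)
c=cast(s,[(253.5,246.2),(385.3,195.6),(401.5,236.8),(269.1,291.2)],.022)[:,:2]
print("rack corners",np.round(c,4),"mean",c.mean(0),"sizes",[round(np.linalg.norm(c[i]-c[i-1]),4) for i in range(4)], "yaw",[np.degrees(np.arctan2(*(a-b)[::-1]))-90 for a,b in((c[0],c[1]),(c[3],c[2]))])
# carrier: bright end-wall corners in top crop
k=cast(s,np.array([(38,217),(485,43),(557,200),(100,383)])/3.4+[225,125],.026)[:,:2]
print("carrier",np.round(k,4),k.mean(0),[round(np.linalg.norm(k[i]-k[i-1]),4) for i in range(4)])
for nm,p in dict(stack=(.584,.030),ring=(.6115,-.0445),gear=(.645,-.123),bearing=(.672,-.2005)).items():
    d=np.array(p)-k.mean(0); print(nm,"carrier xy",d@ex,d@ey)
    for n in("top","side"):
        W=cloud(dict(np.load(f"{n}0.npz"))); D=np.hypot(W[...,0]-p[0],W[...,1]-p[1]); 
        for zt in(.07,.15):
            m=(W[...,2]>zt)&(W[...,2]<.5)&(D<.25); m&=~(np.hypot(W[...,0]-.584,W[...,1]-.03)<.05)
            if m.sum(): i=np.nanargmin(np.where(m,D,9)); print("  ",n,zt,np.round(W.reshape(-1,3)[i],3),round(D.flat[i],3))
q=np.array([.4926,-.1169])
for y in(.126,.042,-.042,-.126): print("bay",y,np.round(q+ey*y,4))
E
```

```text
rack corners [[ 0.4847  0.0546]
 [ 0.5985 -0.2584]
 [ 0.4991 -0.2901]
 [ 0.3826  0.0178]] mean [ 0.49122606 -0.11900314] sizes [np.float64(0.1086), np.float64(0.333), np.float64(0.1043), np.float64(0.3292)] yaw [np.float64(19.971771070420715), np.float64(20.732685163289332)]
carrier [[ 0.6218  0.0974]
 [ 0.745  -0.2231]
 [ 0.6263 -0.2678]
 [ 0.5041  0.0521]] [ 0.62428868 -0.0853336 ] [np.float64(0.1262), np.float64(0.3434), np.float64(0.1268), np.float64(0.3425)]
stack carrier xy 0.0028665625985721116 0.1221343526184329
   top 0.07 [0.565 0.14  0.07 ] 0.112
   side 0.07 [0.553 0.144 0.07 ] 0.118
ring carrier xy 0.0023959970252436687 0.04272227187475007
   top 0.07 [0.748 0.06  0.135] 0.172
   top 0.15 [ 0.845 -0.126  0.181] 0.247
   side 0.07 [0.747 0.061 0.131] 0.172
gear carrier xy 0.006134422072730152 -0.04254509690231683
   top 0.07 [ 0.814 -0.024  0.132] 0.196
   top 0.15 [ 0.843 -0.139  0.173] 0.198
   side 0.07 [ 0.815 -0.023  0.132] 0.197
   side 0.15 [ 0.85  -0.124  0.202] 0.205
bearing carrier xy 0.004140301786318051 -0.12458943542901423
   top 0.07 [ 0.842 -0.144  0.146] 0.179
   top 0.15 [ 0.843 -0.143  0.166] 0.18
   side 0.07 [ 0.852 -0.146  0.203] 0.188
   side 0.15 [ 0.852 -0.146  0.203] 0.188
bay 0.126 [0.4483 0.001 ]
bay 0.042 [ 0.4778 -0.0776]
bay -0.042 [ 0.5074 -0.1562]
bay -0.126 [ 0.5369 -0.2348]
```

drive_tool(plan=[[0,0,0,0,0,-8.5,1],[0,0,0,0,0,-8.5,1],[0,0,0,0,0,-8.5,1],[0,0,0,0,0,-8.5,1],[0,0,0,0,0,-8.5,1],[0,0,0,0,0,-8.5,1],[0,0,0,0,0,-8.5,1],[0,0,0,0,0,-8.5,1],[0,0,0,0,0,-8.5,1],[0,0,0,0,0,-8.5,1]])

```text
t: 1.1
tcp_pos: [0.2182, -0.5852, 0.2447]
tool_rot: [0.603, 0.798, 0.0, -0.0]
force: [-0.1, 1.1, -1.6]
finger_gap: 0.996
gripper_force: 0.0
```

drive_tool(plan=[[0,0,0,0,0,-4.7,1],[0.026,0.032,0,0,0,0,1],[0.026,0.032,0,0,0,0,1],[0.026,0.032,0,0,0,0,1],[0.026,0.032,0,0,0,0,1],[0.026,0.032,0,0,0,0,1],[0.026,0.032,0,0,0,0,1],[0.026,0.032,0,0,0,0,1],[0.026,0.032,0,0,0,0,1],[0.026,0.032,0,0,0,0,1]])

```text
t: 2.1
tcp_pos: [0.4085, -0.265, 0.2451]
tool_rot: [0.573, 0.82, 0.0, -0.0]
force: [0.9, -0.3, -0.6]
finger_gap: 0.998
gripper_force: 0.0
```

drive_tool(plan=[[0.026,0.032,0,0,0,0,1],[0.026,0.032,0,0,0,0,1],[0.026,0.032,0,0,0,0,1],[0.026,0.032,0,0,0,0,1],[0.026,0.032,0,0,0,0,1],[0.026,0.032,0,0,0,0,1],[0.026,0.032,0,0,0,0,1],[0,0,0,0,0,0,1]])

```text
t: 2.9
tcp_pos: [0.5575, -0.0147, 0.2451]
tool_rot: [0.57, 0.821, 0.001, 0.0]
force: [0.0, -0.5, 0.2]
finger_gap: 1.001
gripper_force: 0.0
```

```bash
python3 - <<'E'
from h import *
go((.584,.030,.134))
s=snap("side"); cv2.imwrite("pics/s1.png",s["image"][60:260,200:480,::-1].repeat(2,0).repeat(2,1))
W=cloud(s); t=manip.sense()["tcp_pos"]
m=(np.hypot(W[...,0]-t[0],W[...,1]-t[1])<.07)&(W[...,2]>.16)&(W[...,2]<.35)
q=W[m]; lo=q[q[:,2]<np.percentile(q[:,2],8)]; print("low pts z",np.round(np.percentile(q[:,2],[0,1,3,8]),4),"tcp z",t[2])
E
```

```text
t 2.9 tcp [ 0.5575 -0.0147  0.2451] yaw 110.45 tilt 0.12 F [ 0.  -0.5  0.2] gap 1.001 gf 0.0
shift tool mm [ 32.5  40.2 111.2]
low pts z [0.2446 0.2479 0.2512 0.2582] tcp z 0.24484838368156558
```

drive_tool(plan=[[0.0165,0.02,0,0,0,0,1],[0.016,0.02,0,0,0,0,1],[0,0,0.02,0,0,0,1],[0,0,0.02,0,0,0,0.6],[0,0,0.02,0,0,0,0.6],[0,0,0.02,0,0,0,0.6],[0,0,0.018,0,0,0,0.6],[0,0,0.01,0,0,0,0.6],[0,0,0.004,0,0,0,0.6],[0,0,0,0,0,0,0.6]], newtons=110)

```text
t: 3.95
tcp_pos: [0.5818, 0.0249, 0.1331]
tool_rot: [0.573, 0.82, -0.0, -0.0]
force: [-1.0, -0.1, 0.7]
finger_gap: 0.799
gripper_force: 0.0
```

```bash
python3 - <<'E'
from h import *
go((.584,.030,.132))
s=snap("side"); cv2.imwrite("pics/s2.png",cv2.resize(s["image"][100:240,310:450,::-1],None,fx=4,fy=4))
E
```

```text
t 3.95 tcp [0.5818 0.0249 0.1331] yaw 110.1 tilt 0.05 F [-1.  -0.1  0.7] gap 0.799 gf 0.0
shift tool mm [4.  3.8 1.1]
```

View pics/s2.png

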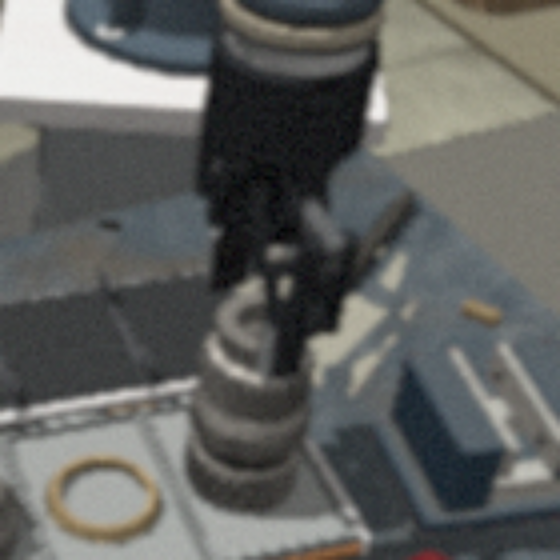

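Side crop: the fingers straddle the collar at about (245,330). The front finger is near (288,340) and looks slightly right of the axis. I'll check the sideways offset with depth.

```bash
python3 - <<'E'
from h import *
th=np.radians(20.3); B=np.array([[-np.sin(th),np.cos(th)],[np.cos(th),np.sin(th)]])
t=manip.sense()["tcp_pos"]
for n in("side","top"):
    W=cloud(snap(n)); d=(W[...,:2]-t[:2])@B.T
    for a,b in((.128,.137),(.137,.15),(.15,.165),(.165,.18),(.24,.3)):
        m=(W[...,2]>a)&(W[...,2]<b)&(np.abs(d[...,0])<.07)&(np.abs(d[...,1])<.08); q=d[m]*1000
        if len(q)>5: print(n,a,len(q),"x5/50/95",np.round(np.percentile(q[:,0],[3,50,97]),1),"y",np.round(np.percentile(q[:,1],[3,50,97]),1))
E
```

```text
side 0.128 178 x5/50/95 [-17.8  -7.2  11.7] y [-36.   -5.5  41.7]
side 0.137 114 x5/50/95 [-11.3  -3.9   9.1] y [-38.5  34.5  48.4]
side 0.15 118 x5/50/95 [-11.6  -5.2   7.2] y [-37.5   1.3  48.5]
side 0.165 111 x5/50/95 [-13.6  -9.3   8.1] y [-59.4 -34.1  65.3]
side 0.24 1185 x5/50/95 [-37.2 -14.3  25.1] y [-6.  30.2 37.9]
top 0.128 10 x5/50/95 [-19.9 -17.4 -12.8] y [-30.7  -1.1   3.6]
top 0.165 19 x5/50/95 [-14.   -7.7   8.3] y [-64.8 -42.1 -35.8]
top 0.24 82 x5/50/95 [-36.4 -25.9  -8.7] y [-36.1 -28.1 -13.7]
```

drive_tool(plan=[[0.004,0.0035,0.001,0,0,0,0.6],[0,0,0,0,0,0,0.6],[0,0,0,0,0,0,0.2],[0,0,0,0,0,0,0],[0,0,0,0,0,0,-0.3],[0,0,0,0,0,0,-0.5],[0,0,0,0,0,0,-0.5],[0,0,0,0,0,0,-0.5]], newtons=110)

```text
t: 4.9
tcp_pos: [0.5837, 0.0305, 0.1335]
tool_rot: [0.572, 0.82, -0.0, -0.0]
force: [-3.3, -0.3, 7.6]
finger_gap: 0.531
gripper_force: 111.2
```

drive_tool(plan=[[0,0,-0.003,0,0,0,-0.7],[0,0,-0.006,0,0,0,-0.7],[0,0,-0.01,0,0,0,-0.7],[0,0,-0.015,0,0,0,-0.7],[0,0,-0.02,0,0,0,-0.7],[0,0,-0.02,0,0,0,-0.7],[0,0,-0.01,0,0,0,-0.7],[0,0,0,0,0,0,-0.7]])

```text
t: 5.7
tcp_pos: [0.5849, 0.0304, 0.2178]
tool_rot: [0.573, 0.82, 0.001, 0.002]
force: [0.2, 0.1, -9.3]
finger_gap: 0.524
gripper_force: 114.0
```

```bash
python3 - <<'E'
from h import *
c=np.array([.492,-.1178]); ey=np.array([-np.sin(np.radians(20.5)),np.cos(np.radians(20.5))])
p=c+ey*-.129; print(p); go((*p,.1335))
s=snap("side"); cv2.imwrite("pics/s3.png",cv2.resize(s["image"][60:240,230:450,::-1],None,fx=3,fy=3))
E
```

```text
[ 0.53717675 -0.23863071]
t 5.7 tcp [0.5849 0.0304 0.2178] yaw 110.15 tilt 0.2 F [ 0.2  0.1 -9.3] gap 0.524 gf 114.0
shift tool mm [-236.  -137.8   84.3]
```

View pics/s3.png

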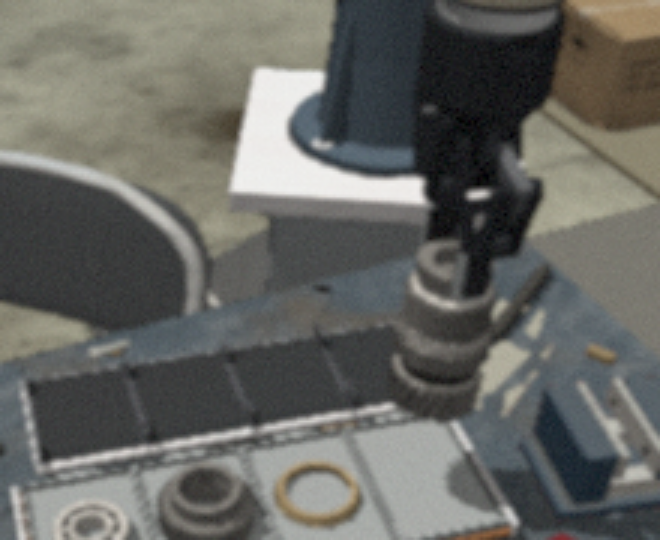

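The stack is held upright about 85 mm up, with its tray empty at (430,480). Now I carry it to the far bay.

drive_tool(plan=[[-0.006,-0.004,0,0,0,0,-0.7],[-0.012,-0.007,0,0,0,0,-0.7],[-0.018,-0.01,0,0,0,0,-0.7],[-0.022,-0.013,0,0,0,0,-0.7],[-0.024,-0.014,0,0,0,0,-0.7],[-0.024,-0.014,0,0,0,0,-0.7],[-0.024,-0.014,0,0,0,0,-0.7],[-0.024,-0.014,0,0,0,0,-0.7],[-0.024,-0.014,0,0,0,0,-0.7],[-0.022,-0.013,0,0,0,0,-0.7]])

```text
t: 6.75
tcp_pos: [0.5417, -0.2, 0.2153]
tool_rot: [0.573, 0.82, -0.001, -0.001]
force: [0.4, 0.3, -9.0]
finger_gap: 0.529
gripper_force: 114.0
```

drive_tool(plan=[[-0.018,-0.01,0,0,0,0,-0.7],[-0.012,-0.007,0,0,0,0,-0.7],[-0.006,-0.004,0,0,0,0,-0.7],[0,0,0,0,0,0,-0.7],[0,0,0,0,0,0,-0.7]])

```text
t: 7.25
tcp_pos: [0.5354, -0.2376, 0.216]
tool_rot: [0.573, 0.82, 0.0, -0.001]
force: [-0.1, 0.6, -8.9]
finger_gap: 0.527
gripper_force: 114.1
```

```bash
python3 - <<'E'
from h import *
go((.5372,-.2386,.1335))
E
```

```text
t 7.25 tcp [ 0.5354 -0.2376  0.216 ] yaw 110.15 tilt 0.11 F [-0.1  0.6 -8.9] gap 0.527 gf 114.1
shift tool mm [-1.7  1.4 82.5]
```

drive_tool(plan=[[-0.0015,0.001,0.01,0,0,0,-0.7],[0,0,0.015,0,0,0,-0.7],[0,0,0.015,0,0,0,-0.7],[0,0,0.015,0,0,0,-0.7],[0,0,0.012,0,0,0,-0.7],[0,0,0.007,0,0,0,-0.7],[0,0,0.004,0,0,0,-0.7],[0,0,0.001,0,0,0,-0.7],[0,0,0,0,0,0,-0.7]])

```text
t: 8.15
tcp_pos: [0.5375, -0.2399, 0.1376]
tool_rot: [0.573, 0.82, 0.0, 0.0]
force: [0.2, 0.1, -8.7]
finger_gap: 0.532
gripper_force: 114.1
```

drive_tool(plan=[[0,0,0.001,0,0,0,-0.7],[0,0,0.001,0,0,0,-0.7],[0,0,0,0,0,0,-0.7]])

```text
t: 8.45
tcp_pos: [0.5372, -0.2397, 0.1355]
tool_rot: [0.573, 0.82, 0.0, 0.0]
force: [-0.2, 0.3, -9.1]
finger_gap: 0.532
gripper_force: 114.1
```

drive_tool(plan=[[0,0,0.001,0,0,0,-0.7],[0,0,0.001,0,0,0,-0.7],[0,0,0,0,0,0,-0.7]])

```text
t: 8.75
tcp_pos: [0.5373, -0.2399, 0.1336]
tool_rot: [0.573, 0.82, -0.0, 0.0]
force: [-0.6, -0.5, -6.2]
finger_gap: 0.526
gripper_force: 114.3
```

Contact is just starting (−9 → −6 N).

drive_tool(plan=[[0,0,0.0005,0,0,0,-0.7],[0,0,0.0005,0,0,0,-0.7],[0,0,0,0,0,0,-0.7]])

```text
t: 9.05
tcp_pos: [0.5374, -0.2401, 0.1336]
tool_rot: [0.572, 0.82, -0.0, 0.001]
force: [-3.8, -0.4, 3.5]
finger_gap: 0.528
gripper_force: 115.4
```

drive_tool(plan=[[0,0,0,0,0,0,0.1],[0,0,0,0,0,0,0.3],[0,0,0,0,0,0,0.5],[0,0,0,0,0,0,0.6],[0,0,-0.005,0,0,0,0.6],[0,0,-0.02,0,0,0,0.6],[0,0,-0.03,0,0,0,0.6],[0,0,-0.03,0,0,0,0.6],[0,0,-0.02,0,0,0,0.6],[0,0,0,0,0,0,0.6]], newtons=80)

```text
t: 10.05
tcp_pos: [0.5392, -0.2408, 0.2411]
tool_rot: [0.572, 0.82, 0.0, 0.004]
force: [1.2, -0.0, -0.1]
finger_gap: 0.8
gripper_force: 0.0
```

```bash
python3 - <<'E'
from h import *
go((.645,-.123,.0))
th=np.radians(20.5); B=np.array([[np.cos(th),np.sin(th)],[-np.sin(th),np.cos(th)]])
for n in("side","top"):
    s=snap(n); W=cloud(s)
    m=(W[...,2]>.122)&(W[...,2]<.145)&(np.hypot(W[...,0]-.537,W[...,1]+.239)<.045)
    if m.sum()>20: e=ell(s,m,.134); print(n,m.sum(),np.round(e[0],4),np.round(e[1],4),"rack xy",B@(np.array(e[0])-[.492,-.1178]),"z",np.median(W[m][:,2]))
    cv2.imwrite(f"pics/{n}4.png",s["image"][...,::-1])
E
```

```text
t 10.05 tcp [ 0.5392 -0.2408  0.2411] yaw 110.15 tilt 0.47 F [ 1.2 -0.  -0.1] gap 0.8 gf 0.0
shift tool mm [ 75.7 138.7 241.3]
side 309 [ 0.5427 -0.2376] [0.0487 0.0642] rack xy [ 0.00549524 -0.12998939] z 0.13374736947851096
```

drive_tool(plan=[[0.015,0.028,0,0,0,0,0.6],[0.02,0.037,0,0,0,0,0.6],[0.02,0.037,0,0,0,0,0.6],[0.015,0.028,0.02,0,0,0,0.6],[0.006,0.009,0.03,0,0,0,0.6],[0,0,0.035,0,0,0,0.6],[0,0,0.03,0,0,0,0.6],[0,0,0,0,0,0,0.6]])

```text
t: 10.95
tcp_pos: [0.6369, -0.1185, 0.1157]
tool_rot: [0.572, 0.82, -0.002, -0.007]
force: [-0.4, 0.1, 0.2]
finger_gap: 0.797
gripper_force: 0.0
```

```bash
python3 - <<'E'
from h import *
go((.6445,-.1232,.0545))
E
```

```text
t 10.95 tcp [ 0.6369 -0.1185  0.1157] yaw 110.16 tilt 0.81 F [-0.4  0.1  0.2] gap 0.797 gf 0.0
shift tool mm [-7.6  6.2 61. ]
```

drive_tool(plan=[[0,0,0,0,0,0,0.6],[-0.006,0.004,0.02,0,0,0,0.6],[0,0,0.02,0,0,0,0.6],[0,0,0.015,0,0,0,0.6],[0,0,0.004,0,0,0,0.6],[0,0,0,0,0,0,0.6],[0,0,0,0,0,0,0.6]])

```text
t: 11.65
tcp_pos: [0.648, -0.1249, 0.0644]
tool_rot: [0.573, 0.82, 0.0, 0.001]
force: [0.6, 0.9, 0.5]
finger_gap: 0.801
gripper_force: 0.0
```

```bash
python3 - <<'E'
from h import *
go((.6445,-.1232,.0545))
E
```

```text
t 11.65 tcp [ 0.648  -0.1249  0.0644] yaw 110.14 tilt 0.11 F [0.6 0.9 0.5] gap 0.801 gf 0.0
shift tool mm [ 2.9 -2.7  9.9]
```

drive_tool(plan=[[0.0025,-0.0025,0.006,0,0,0,0.6],[0,0,0.004,0,0,0,0.6],[0,0,0,0,0,0,0.4],[0,0,0,0,0,0,0.1],[0,0,0,0,0,0,-0.2],[0,0,0,0,0,0,-0.6],[0,0,0,0,0,0,-0.7],[0,0,0,0,0,0,-0.7]])

```text
t: 12.45
tcp_pos: [0.6442, -0.1231, 0.054]
tool_rot: [0.573, 0.82, 0.0, 0.0]
force: [-1.1, 1.3, 5.6]
finger_gap: 0.545
gripper_force: 82.5
```

drive_tool(plan=[[0,0,-0.003,0,0,0,-0.7],[0,0,-0.01,0,0,0,-0.7],[0,0,-0.015,0,0,0,-0.7],[0,0,-0.02,0,0,0,-0.7],[0,0,-0.012,0,0,0,-0.7],[0,0,0,0,0,0,-0.7],[0,0,0,0,0,0,-0.7]])

```text
t: 13.15
tcp_pos: [0.6441, -0.1232, 0.1136]
tool_rot: [0.573, 0.82, 0.0, 0.0]
force: [0.6, 0.3, -4.0]
finger_gap: 0.546
gripper_force: 83.0
```

```bash
python3 - <<'E'
from h import *
go((.4773,-.0785,.054))
s=snap("side"); cv2.imwrite("pics/s5.png",cv2.resize(s["image"][80:280,220:440,::-1],None,fx=3,fy=3))
E
```

```text
t 13.15 tcp [ 0.6441 -0.1232  0.1136] yaw 110.14 tilt 0.02 F [ 0.6  0.3 -4. ] gap 0.546 gf 83.0
shift tool mm [  99.4 -141.2   59.6]
```

View pics/s5.png

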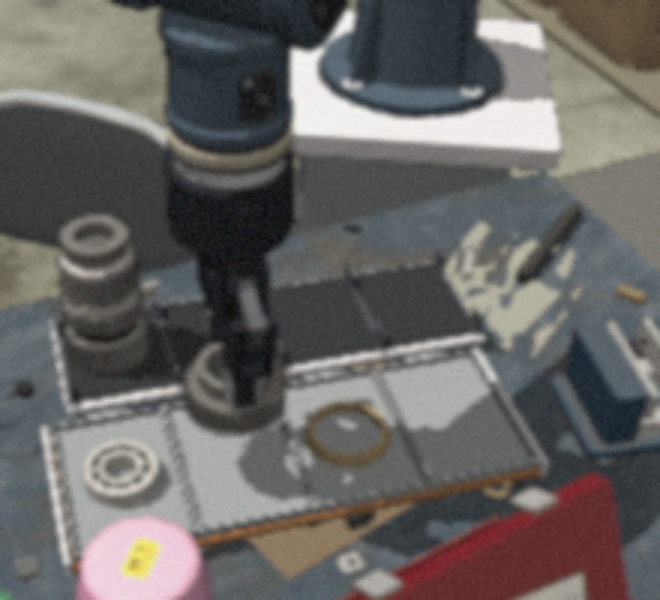

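The gear hangs level at (235,390), and the stack stands in its bay at (100,300). Now I carry the gear to its bay.

drive_tool(plan=[[0.005,-0.007,0,0,0,0,-0.7],[0.011,-0.016,0,0,0,0,-0.7],[0.017,-0.024,0,0,0,0,-0.7],[0.017,-0.024,0,0,0,0,-0.7],[0.017,-0.024,0,0,0,0,-0.7],[0.017,-0.024,0,0,0,0,-0.7],[0.011,-0.016,0,0,0,0,-0.7],[0.005,-0.007,0,0,0,0,-0.7],[0,0,0,0,0,0,-0.7],[0,0,0,0,0,0,-0.7]])

```text
t: 14.2
tcp_pos: [0.478, -0.0789, 0.1135]
tool_rot: [0.573, 0.82, 0.0, 0.001]
force: [0.8, -0.2, -5.4]
finger_gap: 0.54
gripper_force: 83.1
```

```bash
python3 - <<'E'
from h import *
go((.4773,-.0785,.054))
E
```

```text
t 14.2 tcp [ 0.478  -0.0789  0.1135] yaw 110.13 tilt 0.17 F [ 0.8 -0.2 -5.4] gap 0.54 gf 83.1
shift tool mm [ 0.7 -0.7 59.5]
```

drive_tool(plan=[[0,0,0.01,0,0,0,-0.7],[0,0,0.015,0,0,0,-0.7],[0,0,0.015,0,0,0,-0.7],[0,0,0.01,0,0,0,-0.7],[0,0,0.005,0,0,0,-0.7],[0,0,0.002,0,0,0,-0.7],[0,0,0.001,0,0,0,-0.7],[0,0,0,0,0,0,-0.7]])

```text
t: 15.0
tcp_pos: [0.4767, -0.0783, 0.0555]
tool_rot: [0.573, 0.82, 0.0, 0.0]
force: [0.7, -0.4, -4.2]
finger_gap: 0.544
gripper_force: 83.1
```

drive_tool(plan=[[0,0,0.001,0,0,0,-0.7],[0,0,0.0005,0,0,0,-0.7],[0,0,0,0,0,0,-0.7]])

```text
t: 15.3
tcp_pos: [0.4765, -0.0782, 0.054]
tool_rot: [0.573, 0.82, 0.0, 0.0]
force: [-0.1, 0.3, -5.1]
finger_gap: 0.542
gripper_force: 83.1
```

drive_tool(plan=[[0,0,0.0005,0,0,0,-0.7],[0,0,0.0005,0,0,0,-0.7],[0,0,0,0,0,0,-0.7]])

```text
t: 15.6
tcp_pos: [0.4765, -0.0782, 0.0539]
tool_rot: [0.573, 0.82, 0.0, 0.0]
force: [-1.3, 1.3, 5.8]
finger_gap: 0.538
gripper_force: 84.3
```

drive_tool(plan=[[0,0,0,0,0,0,0.2],[0,0,0,0,0,0,0.5],[0,0,0,0,0,0,0.6],[0,0,-0.01,0,0,0,0.6],[0,0,-0.025,0,0,0,0.6],[0,0,-0.03,0,0,0,0.7],[-0.003,0.028,0,0,0,0,0.7],[-0.005,0.042,0,0,0,0,0.7],[-0.005,0.042,0,0,0,0,0.7],[-0.002,0.026,0,0,0,0,0.7]], newtons=40)

```text
t: 16.6
tcp_pos: [0.6146, -0.0444, 0.1192]
tool_rot: [0.572, 0.82, 0.001, 0.002]
force: [0.0, 0.3, 0.4]
finger_gap: 0.849
gripper_force: 0.0
```

```bash
cat > chk.py <<'E'
from h import *
th=np.radians(20.5); B=np.array([[np.cos(th),np.sin(th)],[-np.sin(th),np.cos(th)]])
for n in("side","top"):
    s=snap(n); W=cloud(s); im=s["image"].astype(int); d=(W[...,:2]-[.492,-.1178])@B.T
    for nm,y,lo,zp in(("stack",-.126,.122,.134),("gearhub",.042,.047,.056),("bearing",.126,.0275,.035)):
        m=(W[...,2]>lo)&(W[...,2]<zp+.012)&(np.hypot(d[...,0],d[...,1]-y)<.045)
        if m.sum()>60: e=ell(s,m,zp); print(n,nm,m.sum(),"size",np.round(e[1],3),"rack xy",np.round(B@(np.array(e[0])-[.492,-.1178]),4),"z",np.round(np.median(W[m][:,2]),4))
    r=(im[...,0]-im[...,2]>25)&(np.abs(d[...,0]-.0)<.19)&(np.abs(d[...,1])<.18)&(W[...,2]>.012)&(W[...,2]<.04)
    if r.sum()>60: e=ell(s,r,.029); print(n,"ring",r.sum(),"world",np.round(e[0],4),"size",np.round(e[1],3),"rack xy",np.round(B@(np.array(e[0])-[.492,-.1178]),4))
    cv2.imwrite(f"pics/{n}_chk.png",s["image"][...,::-1])
E
python3 chk.py; python3 -c "
from h import *
go((.6115,-.0445,.04))"
```

```text
side stack 309 size [0.049 0.064] rack xy [ 0.0055 -0.13  ] z 0.134
side gearhub 119 size [0.031 0.058] rack xy [0.0012 0.0343] z 0.0557
side ring 228 world [ 0.6131 -0.0435] size [0.06  0.064] rack xy [0.1395 0.0271]
top stack 326 size [0.047 0.05 ] rack xy [-0.001  -0.1298] z 0.1339
top gearhub 179 size [0.048 0.049] rack xy [-0.0002  0.0415] z 0.0559
top ring 177 world [ 0.5366 -0.0293] size [0.005 0.05 ] rack xy [0.0728 0.0673]
t 16.7 tcp [ 0.6154 -0.0443  0.1189] yaw 110.25 tilt 0.36 F [ 0.3  0.7 -0. ] gap 0.848 gf 0.0
shift tool mm [ 1.4 -4.1 78.9]
```

drive_tool(plan=[[0.001,-0.003,0.025,0,0,0,0.75],[0,0,0.025,0,0,0,0.75],[0,0,0.022,0,0,0,0.75],[0,0,0.01,0,0,0,0.75],[0,0,0.003,0,0,0,0.75],[0,0,0,0,0,0,0.75],[0,0,0,0,0,0,0.75]])

```text
t: 17.4
tcp_pos: [0.6086, -0.0451, 0.0339]
tool_rot: [0.573, 0.82, 0.0, 0.001]
force: [0.5, 0.6, 0.2]
finger_gap: 0.875
gripper_force: 0.0
```

```bash
python3 - <<'E'
from h import *
go((.6115,-.0445,.03))
t=manip.sense()["tcp_pos"]; th=np.radians(20.3)
B=np.array([[-np.sin(th),np.cos(th)],[np.cos(th),np.sin(th)]])
s=snap("side"); W=cloud(s); d=(W[...,:2]-t[:2])@B.T
m=(np.abs(d[...,0])<.012)&(d[...,1]>.03)&(d[...,1]<.062)&(W[...,2]>.024); print(m.sum(),np.round(np.sort(W[m][:,2])[:15],4))
cv2.imwrite("pics/s6.png",cv2.resize(s["image"][130:260,270:430,::-1],None,fx=4.5,fy=4.5))
E
```

```text
t 17.4 tcp [ 0.6086 -0.0451  0.0339] yaw 110.14 tilt 0.1 F [0.5 0.6 0.2] gap 0.875 gf 0.0
shift tool mm [-0.4  3.   3.9]
1611 [0.0244 0.0261 0.0274 0.0321 0.0324 0.0327 0.0358 0.0363 0.0373 0.0375
 0.0378 0.0383 0.0391 0.0392 0.0406]
```

View pics/s6.png

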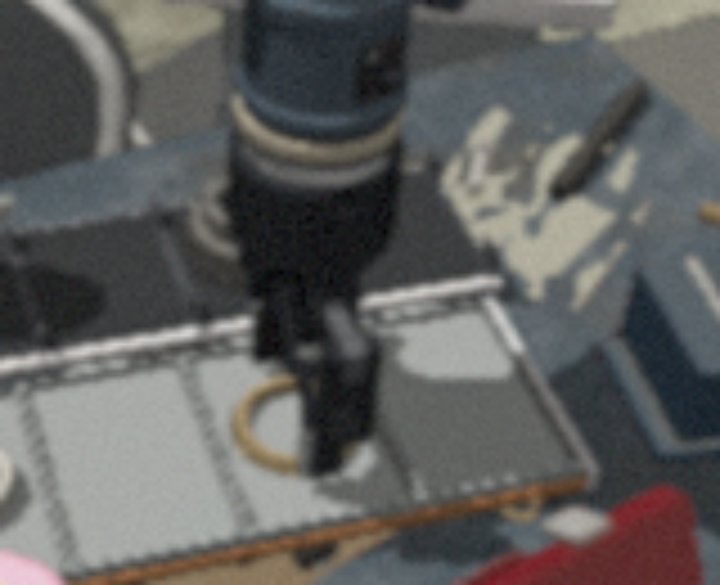

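The front finger, at (340,440), is just outside the ring, whose centre is (300,425). I centre it and feel for the floor.

drive_tool(plan=[[0,0.0025,0,0,0,0,0.75],[0,0,0.002,0,0,0,0.75],[0,0,0.002,0,0,0,0.75],[0,0,0,0,0,0,0.75]])

```text
t: 17.85
tcp_pos: [0.61, -0.0439, 0.0286]
tool_rot: [0.572, 0.82, -0.0, -0.0]
force: [-0.3, -0.2, -0.4]
finger_gap: 0.874
gripper_force: 0.0
```

drive_tool(plan=[[0,0,0.001,0,0,0,0.75],[0,0,0.001,0,0,0,0.75],[0,0,0,0,0,0,0.75]])

```text
t: 18.15
tcp_pos: [0.6101, -0.044, 0.0266]
tool_rot: [0.573, 0.82, -0.0, -0.0]
force: [0.7, 0.7, 0.1]
finger_gap: 0.874
gripper_force: 0.0
```

drive_tool(plan=[[0,0,0.001,0,0,0,0.75],[0,0,0,0,0,0,0.75]])

```text
t: 18.35
tcp_pos: [0.6102, -0.044, 0.0257]
tool_rot: [0.573, 0.82, -0.0, -0.0]
force: [-0.7, 0.3, -0.5]
finger_gap: 0.877
gripper_force: 0.0
```

drive_tool(plan=[[0,0,-0.003,0,0,0,0.75],[0,0,0,0,0,0,0.65],[0,0,0,0,0,0,0.6],[0,0,0,0,0,0,0.5],[0,0,0,0,0,0,0.4],[0,0,0,0,0,0,0.3],[0,0,0,0,0,0,0.3]])

```text
t: 19.05
tcp_pos: [0.6105, -0.044, 0.0297]
tool_rot: [0.573, 0.82, 0.0, 0.0]
force: [-1.0, -0.5, 5.1]
finger_gap: 0.677
gripper_force: 42.9
```

drive_tool(plan=[[0,0,-0.002,0,0,0,0],[0,0,-0.004,0,0,0,0],[0,0,-0.006,0,0,0,0],[0,0,0,0,0,0,0]])

```text
t: 19.45
tcp_pos: [0.6108, -0.0441, 0.0416]
tool_rot: [0.573, 0.82, 0.0, 0.001]
force: [0.7, -0.2, -0.7]
finger_gap: 0.677
gripper_force: 42.9
```

```bash
python3 - <<'E'
from h import *
c=np.array([.492,-.1178]); ey=np.array([-np.sin(np.radians(20.5)),np.cos(np.radians(20.5))])
p=c+ey*-.040; print(p); go((*p,.0295))
s=snap("side"); W=cloud(s);im=s["image"].astype(int)
r=(im[...,0]-im[...,2]>25)&(np.hypot(W[...,0]-.6115,W[...,1]+.044)<.05); print(r.sum(),np.round(np.percentile(W[r][:,2],[5,50,95]),4))
cv2.imwrite("pics/s7.png",cv2.resize(s["image"][130:260,270:430,::-1],None,fx=4.5,fy=4.5))
E
```

```text
[ 0.5060083  -0.15526689]
t 19.45 tcp [ 0.6108 -0.0441  0.0416] yaw 110.14 tilt 0.09 F [ 0.7 -0.2 -0.7] gap 0.677 gf 42.9
shift tool mm [ -68.2 -136.7   12. ]
129 [0.0227 0.0412 0.0996]
```

View pics/s7.png

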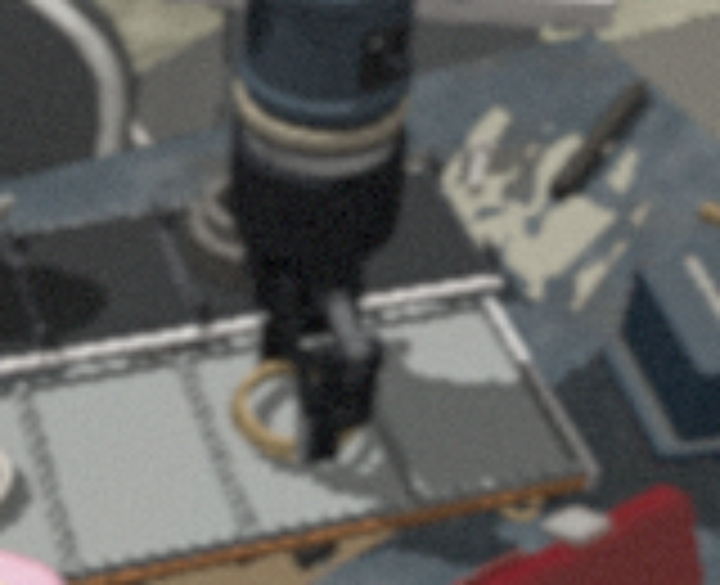

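The ring is gripped and level, clear of the tray at (300,410).

drive_tool(plan=[[0,0,-0.015,0,0,0,0],[0,0,-0.02,0,0,0,0],[-0.004,-0.008,-0.01,0,0,0,0],[-0.009,-0.018,0,0,0,0,0],[-0.012,-0.024,0,0,0,0,0],[-0.012,-0.024,0,0,0,0,0],[-0.012,-0.024,0,0,0,0,0],[-0.011,-0.022,0,0,0,0,0],[-0.006,-0.012,0,0,0,0,0],[-0.002,-0.005,0,0,0,0,0]])

```text
t: 20.5
tcp_pos: [0.5042, -0.1561, 0.0862]
tool_rot: [0.573, 0.819, 0.0, 0.0]
force: [0.8, 0.1, -0.7]
finger_gap: 0.671
gripper_force: 43.2
```

drive_tool(plan=[[0,0,0,0,0,0,0],[0,0,0,0,0,0,0]])

```text
t: 20.7
tcp_pos: [0.5057, -0.1548, 0.086]
tool_rot: [0.572, 0.82, 0.0, 0.0]
force: [-0.2, 0.9, -1.0]
finger_gap: 0.677
gripper_force: 43.2
```

```bash
python3 - <<'E'
from h import *
go((.506,-.1553,.0295))
E
```

```text
t 20.7 tcp [ 0.5057 -0.1548  0.086 ] yaw 110.16 tilt 0.05 F [-0.2  0.9 -1. ] gap 0.677 gf 43.2
shift tool mm [-0.6  0.  56.5]
```

drive_tool(plan=[[0,0,0.01,0,0,0,0],[0,0,0.014,0,0,0,0],[0,0,0.014,0,0,0,0],[0,0,0.009,0,0,0,0],[0,0,0.005,0,0,0,0],[0,0,0.002,0,0,0,0],[0,0,0,0,0,0,0]])

```text
t: 21.4
tcp_pos: [0.5052, -0.1549, 0.0316]
tool_rot: [0.572, 0.82, -0.0, -0.0]
force: [0.2, -0.0, -1.1]
finger_gap: 0.675
gripper_force: 43.2
```

drive_tool(plan=[[0,0,0.001,0,0,0,0],[0,0,0.001,0,0,0,0],[0,0,0,0,0,0,0]])

```text
t: 21.7
tcp_pos: [0.5052, -0.1551, 0.0301]
tool_rot: [0.573, 0.82, 0.0, 0.0]
force: [0.6, -0.5, -0.8]
finger_gap: 0.674
gripper_force: 43.2
```

drive_tool(plan=[[0,0,0.0005,0,0,0,0],[0,0,0.0005,0,0,0,0],[0,0,0,0,0,0,0]])

```text
t: 22.0
tcp_pos: [0.5053, -0.1552, 0.0297]
tool_rot: [0.573, 0.82, 0.0, 0.0]
force: [-0.8, -0.4, 5.1]
finger_gap: 0.674
gripper_force: 45.0
```

drive_tool(plan=[[0,0,0,0,0,0,0.45],[0,0,0,0,0,0,0.55],[0,0,0,0,0,0,0.65],[0,0,-0.004,0,0,0,0.65],[0,0,-0.02,0,0,0,0.65],[0,0,-0.03,0,0,0,0.65],[0,0,-0.03,0,0,0,0.65],[0,0.03,-0.01,0,0,0,0.6],[0,0.04,0,0,0,0,0.6],[-0.005,0.04,0,0,0,0,0.6]], newtons=50)

```text
t: 23.0
tcp_pos: [0.6109, -0.1212, 0.124]
tool_rot: [0.573, 0.82, 0.0, 0.0]
force: [0.3, -0.3, 0.3]
finger_gap: 0.796
gripper_force: 0.0
```

drive_tool(plan=[[-0.02,0.03,0,0,0,0,0.6],[-0.03,0,0,0,0,0,0.6],[-0.03,0,0,0,0,0,0.6],[-0.015,0,0,0,0,0,0.6],[0,0,0,0,0,0,0.6],[0,0,0,0,0,0,0.6]])

```text
t: 23.6
tcp_pos: [0.6699, -0.1999, 0.1224]
tool_rot: [0.573, 0.82, 0.0, -0.001]
force: [0.3, -0.1, -0.1]
finger_gap: 0.799
gripper_force: 0.0
```

```bash
python3 chk.py; python3 - <<'E'
from h import *
go((.6718,-.2005,.038))
E
```

```text
side gearhub 202 size [0.049 0.06 ] rack xy [0.0034 0.0413] z 0.0556
side ring 216 world [ 0.5069 -0.1538] size [0.06  0.068] rack xy [ 0.0013 -0.0389]
t 23.7 tcp [ 0.6699 -0.1992  0.1226] yaw 110.18 tilt 0.13 F [-0.3 -0.2  1. ] gap 0.799 gf 0.0
shift tool mm [-2.1  1.4 84.6]
```

drive_tool(plan=[[-0.002,0.0015,0.02,0,0,0,0.6],[0,0,0.025,0,0,0,0.6],[0,0,0.025,0,0,0,0.6],[0,0,0.012,0,0,0,0.6],[0,0,0.004,0,0,0,0.6],[0,0,0,0,0,0,0.6],[0,0,0,0,0,0,0.6]])

```text
t: 24.4
tcp_pos: [0.6739, -0.2022, 0.0381]
tool_rot: [0.572, 0.82, 0.0, 0.001]
force: [0.2, -1.4, 0.1]
finger_gap: 0.799
gripper_force: 0.0
```

```bash
python3 - <<'E'
from h import *
go((.6718,-.2005,.0355))
E
```

```text
t 24.4 tcp [ 0.6739 -0.2022  0.0381] yaw 110.16 tilt 0.12 F [ 0.2 -1.4  0.1] gap 0.799 gf 0.0
shift tool mm [ 2.3 -1.4  2.6]
```

drive_tool(plan=[[0.002,-0.001,0.002,0,0,0,0.6],[0,0,0.0005,0,0,0,0.6],[0,0,0,0,0,0,0.4],[0,0,0,0,0,0,0.2],[0,0,0,0,0,0,0],[0,0,0,0,0,0,-0.3],[0,0,0,0,0,0,-0.3],[0,0,0,0,0,0,-0.3]])

```text
t: 25.2
tcp_pos: [0.6713, -0.2008, 0.0352]
tool_rot: [0.572, 0.82, -0.0, -0.0]
force: [-2.0, -0.8, 5.9]
finger_gap: 0.569
gripper_force: 51.6
```

drive_tool(plan=[[0,0,-0.003,0,0,0,-0.3],[0,0,-0.005,0,0,0,-0.3],[0,0,-0.005,0,0,0,-0.3],[0,0,0,0,0,0,-0.3]])

```text
t: 25.6
tcp_pos: [0.672, -0.2007, 0.048]
tool_rot: [0.573, 0.82, 0.0, 0.001]
force: [0.1, 0.1, -2.9]
finger_gap: 0.572
gripper_force: 51.9
```

```bash
python3 - <<'E'
from h import *
c=np.array([.492,-.1178]); ey=np.array([-np.sin(np.radians(20.5)),np.cos(np.radians(20.5))])
p=c+ey*.126; print(p); go((*p,.0355))
s=snap("side"); cv2.imwrite("pics/s8.png",cv2.resize(s["image"][130:270,210:370,::-1],None,fx=4.2,fy=4.2))
E
```

```text
[4.47873870e-01 2.20695845e-04]
t 25.6 tcp [ 0.672  -0.2007  0.048 ] yaw 110.15 tilt 0.09 F [ 0.1  0.1 -2.9] gap 0.572 gf 51.9
shift tool mm [ 265.8 -141.2   12. ]
```

View pics/s8.png

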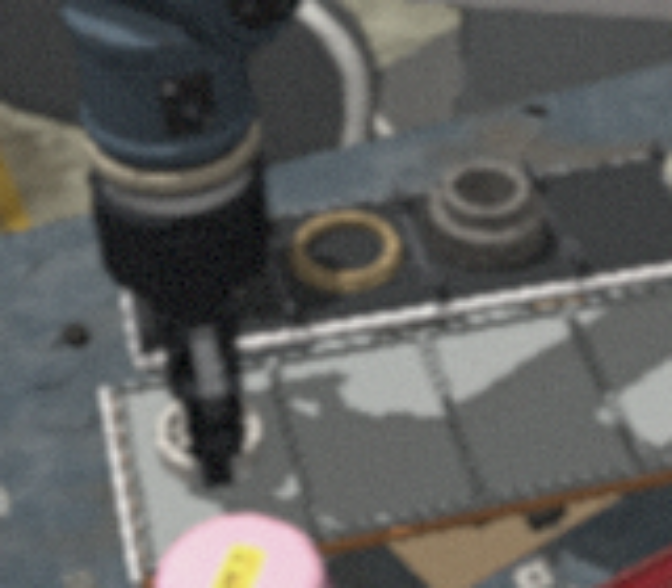

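The bearing is held level at (210,435). The ring sits at (345,250) and the gear at (490,215), both in their bays.

drive_tool(plan=[[0,0,-0.015,0,0,0,-0.3],[0,0,-0.025,0,0,0,-0.3],[0.008,-0.004,-0.02,0,0,0,-0.3],[0.018,-0.009,-0.006,0,0,0,-0.3],[0.026,-0.014,0,0,0,0,-0.3],[0.03,-0.016,0,0,0,0,-0.3],[0.03,-0.016,0,0,0,0,-0.3],[0.03,-0.016,0,0,0,0,-0.3],[0.03,-0.016,0,0,0,0,-0.3],[0.03,-0.016,0,0,0,0,-0.3]])

```text
t: 26.65
tcp_pos: [0.5009, -0.0471, 0.1145]
tool_rot: [0.573, 0.82, 0.0, 0.001]
force: [-0.2, -0.4, -2.3]
finger_gap: 0.571
gripper_force: 52.3
```

drive_tool(plan=[[0.028,-0.015,0,0,0,0,-0.3],[0.02,-0.01,0,0,0,0,-0.3],[0.012,-0.006,0,0,0,0,-0.3],[0.004,-0.003,0,0,0,0,-0.3],[0,0,0,0,0,0,-0.3],[0,0,0,0,0,0,-0.3]])

```text
t: 27.25
tcp_pos: [0.4493, -0.0002, 0.1136]
tool_rot: [0.573, 0.82, 0.0, 0.001]
force: [1.3, -0.5, -3.0]
finger_gap: 0.571
gripper_force: 52.3
```

```bash
python3 - <<'E'
from h import *
go((.4479,.0002,.0355))
E
```

```text
t 27.25 tcp [ 4.493e-01 -2.000e-04  1.136e-01] yaw 110.12 tilt 0.17 F [ 1.3 -0.5 -3. ] gap 0.571 gf 52.3
shift tool mm [ 1.  -1.3 78.1]
```

drive_tool(plan=[[0.001,-0.001,0.012,0,0,0,-0.3],[0,0,0.018,0,0,0,-0.3],[0,0,0.018,0,0,0,-0.3],[0,0,0.014,0,0,0,-0.3],[0,0,0.009,0,0,0,-0.3],[0,0,0.004,0,0,0,-0.3],[0,0,0.001,0,0,0,-0.3],[0,0,0,0,0,0,-0.3]])

```text
t: 28.05
tcp_pos: [0.4466, 0.001, 0.0375]
tool_rot: [0.573, 0.82, 0.0, 0.0]
force: [0.4, 0.1, -2.3]
finger_gap: 0.571
gripper_force: 52.3
```

drive_tool(plan=[[0,0,0.001,0,0,0,-0.3],[0,0,0.0005,0,0,0,-0.3],[0,0,0,0,0,0,-0.3]])

```text
t: 28.35
tcp_pos: [0.4464, 0.0012, 0.0361]
tool_rot: [0.573, 0.82, 0.0, 0.0]
force: [0.1, -0.3, -2.8]
finger_gap: 0.569
gripper_force: 52.3
```

drive_tool(plan=[[0,0,0.0005,0,0,0,-0.3],[0,0,0.0005,0,0,0,-0.3],[0,0,0,0,0,0,-0.3]])

```text
t: 28.65
tcp_pos: [0.4463, 0.0012, 0.0352]
tool_rot: [0.573, 0.82, 0.0, 0.0]
force: [0.8, -0.2, 2.8]
finger_gap: 0.572
gripper_force: 52.8
```

drive_tool(plan=[[0,0,0.0005,0,0,0,-0.3],[0,0,0,0,0,0,-0.3]])

```text
t: 28.85
tcp_pos: [0.4463, 0.0012, 0.0352]
tool_rot: [0.573, 0.82, 0.0, 0.0]
force: [-0.6, 0.0, 8.7]
finger_gap: 0.575
gripper_force: 53.4
```

Seated; release, rise and back away.

drive_tool(plan=[[0,0,0,0,0,0,0.25],[0,0,0,0,0,0,0.4],[0,0,0,0,0,0,0.5],[0,0,-0.005,0,0,0,0.5],[0,0,-0.02,0,0,0,0.5],[0,0,-0.03,0,0,0,0.5],[0,0,-0.035,0,0,0,0.5],[0.03,0.01,-0.03,0,0,0,0.5],[0.04,0.02,-0.03,0,0,0,0.5],[0.04,0.02,0,0,0,0,0.5]])

```text
t: 29.85
tcp_pos: [0.4572, 0.1194, 0.186]
tool_rot: [0.573, 0.819, 0.002, 0.003]
force: [1.8, 0.6, -0.8]
finger_gap: 0.748
gripper_force: 0.0
```

drive_tool(plan=[[0.03,0.02,0,0,0,0,0.5],[0,0,0,0,0,0,0.5],[0,0,0,0,0,0,0.5],[0,0,0,0,0,0,0.5]])

```text
t: 30.25
tcp_pos: [0.4627, 0.1529, 0.182]
tool_rot: [0.573, 0.82, -0.001, -0.0]
force: [-0.0, -0.2, -0.5]
finger_gap: 0.748
gripper_force: 0.0
```

```bash
python3 chk.py; python3 -c "
from h import *
go((.45,0,.2))
for n in('side','top'): i=cv2.imread(f'pics/{n}_chk.png'); cv2.imwrite(f'pics/{n}_c2.png',cv2.resize(i[120:300,220:420],None,fx=3.3,fy=3.3))"
```

```text
side stack 311 size [0.049 0.065] rack xy [ 0.0056 -0.13  ] z 0.134
side gearhub 201 size [0.049 0.06 ] rack xy [0.0035 0.0413] z 0.0556
side bearing 241 size [0.05 0.06] rack xy [0.002  0.1261] z 0.0354
side ring 208 world [ 0.5066 -0.1536] size [0.059 0.068] rack xy [ 0.0011 -0.0387]
top stack 329 size [0.047 0.05 ] rack xy [-0.0009 -0.1298] z 0.1337
top gearhub 178 size [0.048 0.049] rack xy [-0.0002  0.0416] z 0.0562
top bearing 343 size [0.05 0.05] rack xy [-0.0008  0.1264] z 0.0345
top ring 478 world [ 0.5046 -0.1556] size [0.061 0.064] rack xy [-0.0015 -0.0398]
t 30.35 tcp [0.4629 0.1525 0.1819] yaw 110.04 tilt 0.07 F [-0.5  0.2 -0.2] gap 0.749 gf 0.0
shift tool mm [-138.8  -64.4  -18. ]
```

View pics/top_c2.png

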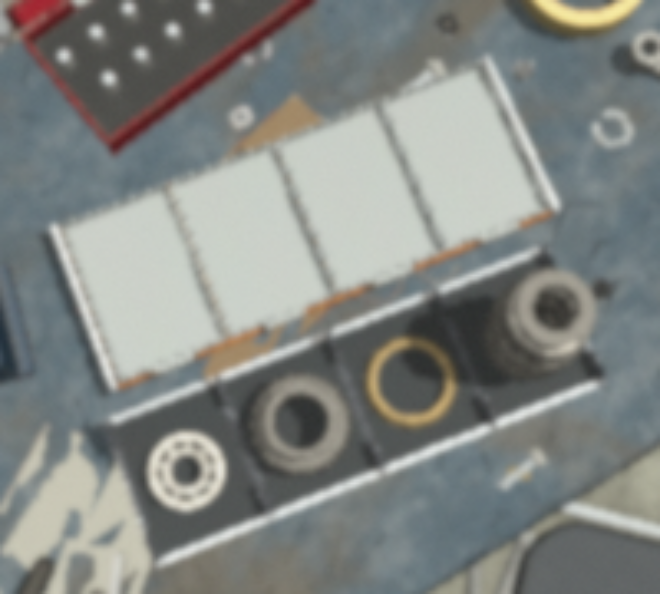

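View pics/side_c2.png

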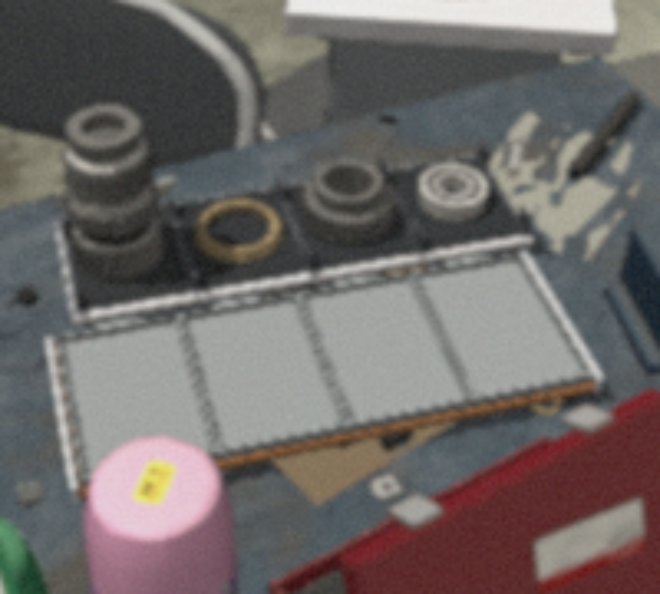

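Both views show the bearing (187,470), gear (300,424), ring (411,381) and stack (550,310) upright and centred between the tabs. The arm is clear.

```bash
python3 -c "
from station import manip
print(manip.sign_off())"
```

```text
the job is handed in; nothing more can be done
None
```

All four parts are in the build rack in reverse order, each measured within about 6 mm of its bay's middle, upright and released, and the job was handed in at about 30 s; the hand-in returned no verdict.

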